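Draw out the imager's specimen plate and load the dish

ROBOT

A 7-joint arm with a two-finger parallel gripper is mounted at the origin on the work surface. World frame = base frame: x ahead of the robot, y to its left, z up, the work surface at z = 0. Lengths are in m, angles in rad, forces in N, time in s.
With the tool pointing down it reaches from about 0.4 to 0.85 m from the base axis. Payload 10.4 kg.
Tool frame: the origin (TCP) lies at the very end of the fingers, on their centre line; the grasp point (between the pads) lies 19 mm behind it; z points along the fingers, y is the direction in which the jaws open and shut (so a half turn about z gives the same grasp; the last joint's range is limited). The gripper opens to 87 mm and grips with 3 to 60 N. Pads are 19 mm wide; open, the fingers measure 117 mm over their backs; the gripper's body (75 mm by 190 mm) begins 51 mm behind the grasp point.
Start: joints at [-1.172, 0.332, -0.065, 1.46, 0.022, 1.35, -0.088], TCP at [0.256, 0.57, 0.223] pointing down, gripper open.
Joint ranges: [-2.6, 2.6], [-0.5, 2.12], [-1.47, 1.34], [0.16, 2.42], [-1.27, 4.41], [0.06, 2.06], [-2.6, 2.6]. Speed limits (rad/s): [2.22, 2.22, 2.79, 2.79, 3.14, 3.14, 3.14].

INTERFACE

Orientations are given as a unit quaternion [x, y, z, w].
In Python, from bench import r, eyes, job gives the robot as it stands. The module is installed in compiled form; this text tells all that it offers.
- The arm moves only by the tool play_rows, never from a script. Its argument "motion" is a list of rows, each a list of 7 numbers: the shift along the tool's x, y, z as a fraction of full scale, then the turn, a rotation vector about the tool's x, y, z as a fraction of full scale, then the opening in per cent of the stroke, from 0 (shut) to 100 (fully open). A call has 1 to 5 rows; each row is the pose to reach, as a shift and turn from the pose commanded when the call began, along the tool's axes at that moment; what a row does not reach only later rows make up. Full scale, the value 1, is 0.2 m for a shift and 90 degrees for a turn. A row lasts 1/8 s, in which the tool goes at most 62.5 mm and 10.7 degrees, less where a joint would pass 70% of its speed; a pose out of reach is approached as far as the arm can. A call with a number of a shift or a turn outside -1 to 1 is refused whole. A call with a gripper value outside its range is refused whole. The fingers move at their own pace and stop on an object; "squeeze" is the grip in N (left out, the last holds). Time passes only in rows, so rows that repeat a pose let the fingers close. It gives the time, the measured TCP pose, the force and the opening at its end, in the units of the state.
- r.read_state(): the state, without advancing time (a new reading comes with each control period).
- eyes.camera(name): name is "scene" or "top"; returns a dict with "image" (384x512x3 uint8, red, green, blue), "mtx" (3x3 intrinsics, pixels), "R" (3x3) and "t" (3): a world point X has camera coordinates R X + t. Camera axes: x right, y down, z forward; pixel columns grow to the right and rows downward; lengths in m; the calibration is good to about 2 mm. A picture is of the moment at which its call begins. There is no depth.
- job.close_job(): hands the job in, once; it reports no verdict.
Trained networks look in a picture, given as the dict that the camera call returned (one of the last four; its "shot" number tells which), for a name from the list of things; names that differ only in an ending like _2 or _b are one class to them, and where a whole thing is asked for, a point or a joint stands for the part that bears it (a point fixed in the world has none). Each returns a list of dicts, best first, with "p" (0 to 1); they miss things now and then, are a little off and sometimes report something else, mostly with a low value. They report only what shows in the picture. A call takes as long as a camera call. They do not tell look-alikes from the thing itself.
- eyes.regions_of(picture, label): "region" (384x512 bool, what is visible of it) and "xy" ([column, row] in pixels, amid what is visible of it).
- eyes.landmark_of(picture, label): "xy" ([column, row] in pixels: a listed point, or the origin of a listed thing).
The state is a dict: "time": time; "joint_positions": joint angles; "joint_vel": joint speeds; "joint_torque": joint torques, N m; "ee_pos": TCP position; "eef_rot": TCP orientation; "ft_force": force on the tool from outside, world axes, zero at the start; "torque": the same for the moment, N m; "width": finger opening in m.
Only numpy, scipy, OpenCV 4.12 (cv2) and the standard library are available. Lean on these libraries where they do the work, as an engineer would, in place of code of your own. Each camera call takes 0.05 s, during which the arm holds its last target. There are 200 camera calls.

TASK

Pressing down steadily on top of the imager's flat specimen plate, drag it out from under the hood towards you until it rests on its stop, then take the small dish and set it fully down in the plate's round well. Keep the dish upright, do not press harder on the imager than the sliding needs (it is delicate), leave the other things on the bench where they are, and leave the plate fully out.

Things in the scene. Friction and masses are not known exactly. Their poses are not given: they have to be found in the camera images.
- imager: Low white bench unit, fixed, 330 mm deep (x), 130 wide. Origin under the middle of the hood's front face at foot level; height differs by up to 12 mm. x points into the hood. Level deck x=-210 to 0 mm, z=40, where the plate slides between rails whose tops (z=48) are flush with the plate's top. Delicate: more than 28 N on it or its plate does damage.
- hood (a point): Middle of the upper edge of the hood's front face. The hood covers 120 mm (imager x) by 150 mm and stands 55 mm above the plate's top; a round black cap, 52 mm in diameter, 18 mm high, sits on it 75 mm behind this edge. Its opening over the plate is 22 mm high.
- plate (a joint): Travel of the specimen plate in m along the imager's -x: 0 = fully in, 0.100 = fully out at its rigid stop; starts 0 to 0.018. Bare aluminium, 150 mm long (x), 90 wide, 8 thick, no edge to grasp; front 80 to 98 mm showing at first. Slide friction about 7 N. Fingertip friction varies (0.45 to 0.75): pressing with 17 to 20 N drags it, less than 10 N slips.
- plate_press (a point): Point on the plate's flat top, on its centre line, 25 mm behind its front edge, a good spot to press; moves with the plate, axes as the imager's. Touch down slowly, at 10 mm/s or less: the plate is rigid, and a sharp tap also counts as pressing too hard.
- plate_well (a point): Centre of the floor of the plate's round well; moves with the plate, axes as the imager's. Well 38 mm in diameter, 5 mm deep below the plate's top, with a 1.5 mm bevel at its mouth; 95 mm behind plate_press. Under the hood at first; at the stop its centre is 60 mm in front of the hood.
- dish: Small round white lidded dish standing on the bench left or right of the imager: 35 mm in diameter up to 8 mm height, then a lid 38 mm in diameter up to its flat top at 20 mm; about 30 g. Origin at the centre of its underside, z up. Grip across the lid with the fingertips 9 mm or more above the underside, so that they clear the plate when it is in the well.
- wide_dish: Bystander: larger white lidded dish, 61 mm in diameter, 20 mm high, on the other side of the imager; too wide for the well. Origin at the centre of its underside.
- media_bottle: Bystander: amber jar, 48 mm in diameter, 85 mm high. Origin at the centre of its underside.
- tip_box: Bystander: blue box 120 x 80 mm, 52 mm high. Origin at the centre of its underside.
- insert_ring: Bystander: flat steel ring, 68 mm in diameter, 6 mm high. Origin at the centre of its underside.
Mind the look-alikes: they are no part of the job. What is shaped like the dish but blue is not meant.

How it is judged:
By the outcome, as a careful person would: the job done as asked, in the order asked, and still so for the second after the job is handed in, with the robot touching nothing.
It also fails if it takes over 72 s, if anything falls off the work surface, if the arm or the gripper's body presses on something with over 40 N, if the wrist force passes 120 N, or if a joint passes its speed limit or range.

## Working session

There is one attempt and no reset: what is moved stays moved. The work goes in short steps, Python scripts to look and compute and a tool call to move; the robot and the scene stay as the last step left them, time stands still between calls to the robot, and variables do not carry over. Pictures are saved under pics/ and viewed, about 8 in all and at most 12, crops included, and the job is handed in when it is done.

Besides the shell and the picture viewer there is one more tool, called after ">>>" as name(argument=value, ...) on one line, values as JSON. play_rows: Moves the arm, as the interface text tells. Shift numbers are shares of 0.2 m and turn numbers shares of 90 degrees, none past 1 either way. Its arguments: {"type":"object","properties":{"motion":{"type":"array","items":{"type":"array","items":{"type":"number"}}},"squeeze":{"type":"number"}},"required":["motion"]}

```bash
mkdir -p pics; cat > h.py <<'E'
import numpy as np, cv2
from bench import r, eyes, job
from scipy.spatial.transform import Rotation as Ro
def onz(p,uv,z):
    d=np.linalg.inv(p["mtx"])@np.array([uv[0],uv[1],1.]); R=np.array(p["R"]);t=np.array(p["t"])
    c=-R.T@t; w=R.T@d; return c+w*(z-c[2])/w[2]
def proj(p,X):
    q=p["mtx"]@(np.array(p["R"])@np.array(X)+p["t"]); return q[:2]/q[2]
def tri(p1,u1,p2,u2):
    P=[np.array(p["mtx"])@np.c_[p["R"],p["t"]] for p in(p1,p2)]
    X=cv2.triangulatePoints(P[0],P[1],np.array(u1,float),np.array(u2,float))[:,0]; return X[:3]/X[3]
def save(p,n,crop=None,s=1):
    im=p["image"][:,:,::-1]
    if crop: a,b,c,d=crop; im=im[b:d,a:c]
    cv2.imwrite(n,cv2.resize(im,None,fx=s,fy=s,interpolation=cv2.INTER_CUBIC))
E
python3 - <<'E'
from h import *
np.set_printoptions(precision=4,suppress=True)
s=r.read_state(); print(s["ee_pos"],s["eef_rot"],s["width"],s["ft_force"])
P={n:eyes.camera(n) for n in("scene","top")}
for n in P:
    save(P[n],f"pics/{n}0.png",s=1.5)
    print(n,"cam at",-np.array(P[n]["R"]).T@P[n]["t"])
    for l in("imager","hood","plate_press","plate_well","dish","wide_dish","media_bottle","tip_box","insert_ring"):
        print(l,[(np.round(o["xy"],1),round(o["p"],2),onz(P[n],o["xy"],0)[:2].round(3)) for o in eyes.landmark_of(P[n],l)][:3])
E
```

```text
[0.2557 0.5698 0.2217] [ 0.2094  0.9778 -0.0007 -0.0001] 0.08712226428610576 [ 0.1801 -0.1067 -0.68  ]
scene cam at [0.8723 0.3632 0.8979]
imager [(array([228.1, 213.3]), 0.69, array([ 0.621, -0.058]))]
hood [(array([228.6, 194.6]), 0.8, array([ 0.584, -0.106])), (array([316.1, 363.4]), 0.67, array([0.694, 0.371])), (array([156.7, 131.9]), 0.55, array([ 0.624, -0.437]))]
plate_press [(array([244.6, 193.9]), 0.93, array([ 0.546, -0.079]))]
plate_well []
dish [(array([356.5, 264.2]), 0.75, array([0.451, 0.267])), (array([360.5, 306. ]), 0.63, array([0.522, 0.346]))]
wide_dish [(array([209.7, 131.6]), 0.53, array([ 0.49 , -0.333]))]
media_bottle [(array([155.5, 169.6]), 0.74, array([ 0.703, -0.312]))]
tip_box [(array([315.2, 363.5]), 0.68, array([0.696, 0.37 ]))]
insert_ring [(array([158. , 133.9]), 0.77, array([ 0.625, -0.428]))]
top cam at [ 0.4584 -0.0418  1.0181]
imager [(array([252. , 177.8]), 0.58, array([ 0.62 , -0.038]))]
hood []
plate_press [(array([258.6, 194.8]), 0.71, array([ 0.571, -0.058]))]
plate_well [(array([250.5, 160.4]), 0.98, array([ 0.671, -0.032]))]
dish [(array([115.1, 203.3]), 0.69, array([0.537, 0.353])), (array([145.6, 232.9]), 0.65, array([0.455, 0.26 ])), (array([107.3, 236.5]), 0.51, array([0.443, 0.368]))]
wide_dish [(array([342.9, 151.6]), 0.63, array([ 0.703, -0.3  ])), (array([358.6, 220.8]), 0.62, array([ 0.504, -0.343]))]
media_bottle [(array([342.1, 150.2]), 0.88, array([ 0.707, -0.298]))]
tip_box [(array([109.3, 147.7]), 0.79, array([0.7  , 0.381]))]
insert_ring [(array([389.6, 176.7]), 0.76, array([ 0.632, -0.434]))]
```

View pics/scene0.png

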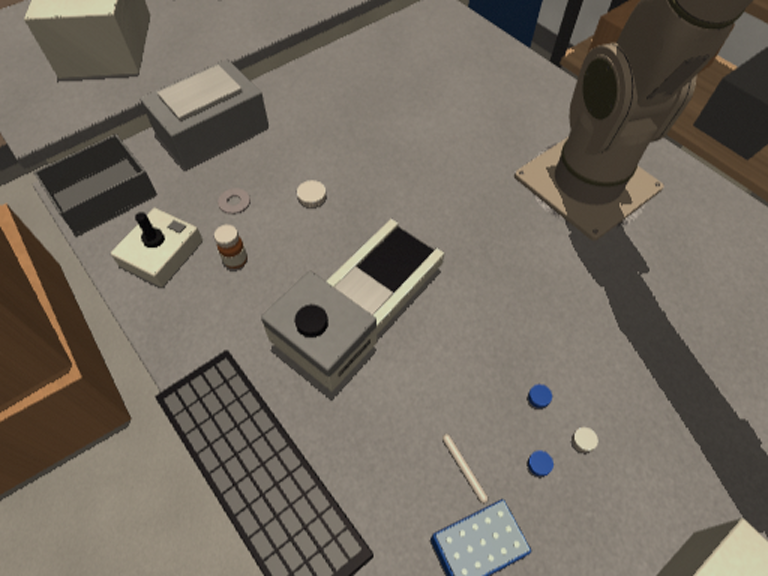

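View pics/top0.png

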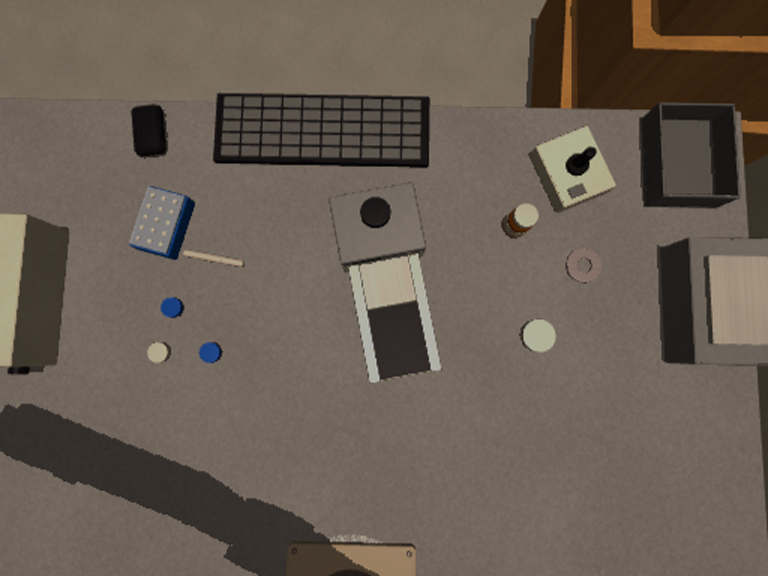

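The scene view shows the imager (hood cap at (311,320), plate at (365,290)). The white dish is at (586,440), beside two blue look-alikes. In the top view the plate's front edge is near (391,305) and the white dish is at (157,352). I'll zoom in to get corners for triangulation.

```bash
python3 - <<'E'
from h import *
np.set_printoptions(precision=4,suppress=True)
a=eyes.camera("scene");b=eyes.camera("top")
A=cv2.resize(a["image"][140:260,170:300,::-1],None,fx=3,fy=3,interpolation=cv2.INTER_CUBIC)
B=cv2.resize(b["image"][115:260,215:300,::-1],None,fx=3.5,fy=3.5,interpolation=cv2.INTER_CUBIC)
C=np.zeros((max(A.shape[0],B.shape[0]),A.shape[1]+B.shape[1],3),np.uint8);C[:A.shape[0],:A.shape[1]]=A;C[:B.shape[0],A.shape[1]:]=B
print(A.shape,B.shape);cv2.imwrite("pics/crop1.png",C)
for l in("hood","plate_press","dish"):
    print(l,[[(np.round(o["xy"],1),round(o["p"],2)) for o in eyes.landmark_of(p,l)] for p in(a,b)])
# white blobs regions for dish, plate
for n,p in(("s",a),("t",b)):
    for l in("dish","plate_press"):
        for o in eyes.regions_of(p,l):
            m=o["region"]; c=p["image"][m].mean(0); ys,xs=np.nonzero(m); print(n,l,round(o["p"],2),o["xy"],c.round(),m.sum(),xs.min(),xs.max(),ys.min(),ys.max())
E
```

```text
(360, 390, 3) (508, 298, 3)
hood [[(array([229.5, 195. ]), 0.7)], [(array([256.1, 170.8]), 0.94)]]
plate_press [[(array([244.4, 193.5]), 0.84)], [(array([258.7, 195.2]), 0.64)]]
dish [[(array([392., 296.]), 0.73), (array([357.2, 265.7]), 0.7), (array([359.4, 310.9]), 0.53)], [(array([105.4, 235.5]), 0.68), (array([116.1, 202.5]), 0.57), (array([143.3, 234. ]), 0.5)]]
s dish 0.81 [363.6, 308.7] [ 53.  81. 137.] 235 352 368 300 316
s dish 0.65 [389.3, 293.4] [186. 178. 154.] 221 381 397 285 300
s dish 0.45 [357.7, 263.0] [ 45.  73. 129.] 191 352 366 256 271
s dish 0.21 [212.2, 128.8] [185. 170. 147.] 250 199 216 121 137
s plate_press 0.7 [244.3, 193.1] [189. 177. 157.] 614 225 261 179 208
t dish 0.71 [114.8, 203.9] [ 29.  59. 113.] 175 107 122 198 211
t dish 0.52 [106.0, 233.4] [166. 157. 131.] 141 99 112 228 240
t dish 0.46 [140.6, 234.8] [ 31.  65. 124.] 153 133 146 228 241
t plate_press 0.97 [257.0, 190.4] [167. 159. 138.] 1064 239 276 170 206
```

View pics/crop1.png

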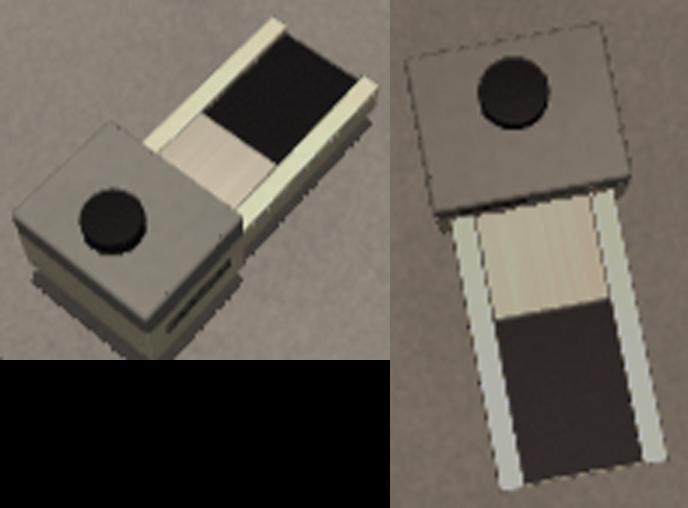

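```bash
python3 - <<'E'
from h import *
np.set_printoptions(precision=4,suppress=True)
a=eyes.camera("scene");b=eyes.camera("top")
S=lambda u:(np.array(u)+.5)/3+[170,140]-.5
T=lambda u:(np.array(u)-[390,0]+.5)/3.5+[215,115]-.5
K={"hood+":((243,212),(437,218)),"hood-":((112,122),(632,178)),"plate+":((275,163),(495,322)),"plate-":((205,113),(610,297)),
"rail+out":((378,86),(500,490)),"rail+in":((360,80),(524,485)),"rail-in":((287,31),(642,462)),"rail-out":((272,18),(667,460)),"cap":((112,219),(513,92))}
X={}
for k,(s,t) in K.items():
    X[k]=tri(a,S(s),b,T(t)); print(k,X[k],"reproj",proj(a,X[k])-S(s))
u=X["hood+"]-X["hood-"];print("hoodw",np.linalg.norm(u),"yaw",np.degrees(np.arctan2(-u[0],u[1])),"mid",(X["hood+"]+X["hood-"])/2)
u=X["plate+"]-X["plate-"];print("platew",np.linalg.norm(u),np.degrees(np.arctan2(-u[0],u[1])),(X["plate+"]+X["plate-"])/2)
for (n,u,v) in(("press",(244.5,193.7),(258.65,195)),("hood",(229.,194.8),(256.1,170.8)),("dishtop",(389.3,292.5),(106,233.6)),("dishlm",(392,296),(105.4,235.5))): print(n,tri(a,u,b,v), onz(a,u,.02),onz(b,v,.02))
# blobs of white dish lid
for p,(x,y) in((a,(389,293)),(b,(105,234))):
    im=p["image"].astype(int)[y-14:y+15,x-14:x+15]; m=(im.min(2)>110)
    n,l,st,c=cv2.connectedComponentsWithStats(m.astype(np.uint8)); i=1+st[1:,4].argmax(); print(c[i]+[x-14,y-14],st[i], onz(p,c[i]+[x-14,y-14],.018))
E
```

```text
hood+ [0.6038 0.0227 0.1115] reproj [0.2556 0.0325]
hood- [ 0.6367 -0.1195  0.1075] reproj [-0.2196 -0.0393]
plate+ [ 0.5325 -0.0209  0.0596] reproj [0.3566 0.0419]
plate- [ 0.551  -0.1061  0.0586] reproj [-1.0457 -0.1648]
rail+out [ 0.4045 -0.0271  0.0597] reproj [-0.0452 -0.0041]
rail+in [ 0.4088 -0.0457  0.0526] reproj [0.1858 0.0174]
rail-in [ 0.4272 -0.134   0.0539] reproj [-0.3228 -0.0408]
rail-out [ 0.4297 -0.1531  0.0571] reproj [-0.1104 -0.0143]
cap [ 0.6951 -0.0306  0.1274] reproj [0.031  0.0053]
hoodw 0.145995551101494 yaw 13.025883827613182 mid [ 0.6202 -0.0484  0.1095]
platew 0.08719168036896024 12.252496398349894 [ 0.5417 -0.0635  0.0591]
press [ 0.5645 -0.0566  0.0486] [ 0.5535 -0.0699  0.02  ] [ 0.5685 -0.0578  0.02  ]
hood [ 0.6199 -0.0476  0.1112] [ 0.5897 -0.0941  0.02  ] [ 0.6373 -0.0492  0.02  ]
dishtop [0.45   0.3674 0.015 ] [0.4515 0.3681 0.02  ] [0.4507 0.3645 0.02  ]
dishlm [ 0.4438  0.3768 -0.0027] [0.453  0.3777 0.02  ] [0.4454 0.3658 0.02  ]
[389.3459 292.5579] [  0   0  29  29 769] [0.4506 0.3682 0.018 ]
[104.2639 234.4653] [  7   8  14  14 144] [0.4482 0.37   0.018 ]
```

>>> play_rows(motion=[[-0.15,-0.12,0,0,0,0,0],[-0.33,-0.27,0,0,0,0,0],[-0.53,-0.44,0,0,0,0,0],[-0.75,-0.62,0,0,0,0,0],[-0.98,-0.81,0,0,0,0,0]], squeeze=10)

```text
time: 2.33
ee_pos: [0.369, 0.3407, 0.2228]
eef_rot: [0.209, 0.978, 0.0, 0.0]
ft_force: [0.3, 0.0, -0.2]
width: 0.0449
```

>>> play_rows(motion=[[-0.23,-0.19,0,0,0,0,0],[-0.44,-0.36,0,0,0,0,0],[-0.62,-0.51,0,0,0,0,0],[-0.77,-0.63,0,0,0,0,0],[-0.87,-0.71,0,0,0,0,0]])

```text
time: 2.95
ee_pos: [0.4697, 0.1395, 0.2228]
eef_rot: [0.21, 0.978, 0.0, 0.0]
ft_force: [-1.1, 0.6, 0.1]
width: 0.0017
```

>>> play_rows(motion=[[-0.17,-0.14,0,0,0,-0.08,0],[-0.34,-0.28,0,0,0,-0.16,0],[-0.51,-0.42,0,0,0,-0.24,0],[-0.67,-0.56,0,0,0,-0.33,0],[-0.85,-0.71,0,0,0,-0.408,0]])

```text
time: 3.58
ee_pos: [0.5665, -0.0586, 0.2227]
eef_rot: [-0.112, 0.994, 0.0, 0.0]
ft_force: [0.3, 0.5, -0.2]
width: 0.0005
```

>>> play_rows(motion=[[0,0,0.2,0,0,0,0],[0,0,0.4,0,0,0,0],[0,0,0.58,0,0,0,0],[0,0,0.68,0,0,0,0],[0,0,0.73,0,0,0,0]])

```text
time: 4.2
ee_pos: [0.5655, -0.0577, 0.0755]
eef_rot: [-0.109, 0.994, 0.0, -0.001]
ft_force: [-0.5, 0.2, 0.9]
width: 0.0006
```

```bash
python3 - <<'E'
from h import *
np.set_printoptions(precision=4,suppress=True)
a=eyes.camera("scene");b=eyes.camera("top")
s=r.read_state();print(s["ee_pos"],s["ft_force"],s["joint_positions"]);e=np.array(s["ee_pos"])
print(proj(a,e),proj(b,e))
A=cv2.resize(a["image"][140:260,170:300,::-1],None,fx=3,fy=3,interpolation=cv2.INTER_CUBIC)
B=cv2.resize(b["image"][115:260,215:300,::-1],None,fx=3.5,fy=3.5,interpolation=cv2.INTER_CUBIC)
C=np.zeros((max(A.shape[0],B.shape[0]),A.shape[1]+B.shape[1],3),np.uint8);C[:A.shape[0],:A.shape[1]]=A;C[:B.shape[0],A.shape[1]:]=B
cv2.imwrite("pics/crop2.png",C)
E
```

```text
[ 0.5656 -0.0576  0.076 ] [-0.0981  1.3103  0.4336] [-0.3452  0.3551  0.4379  1.7995 -0.1732  1.0259  1.949 ]
[243.3966 188.1946] [258.9526 193.7648]
```

View pics/crop2.png

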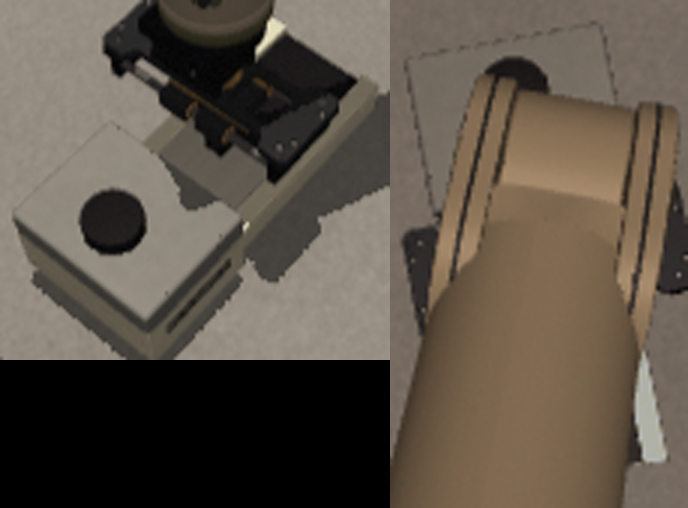

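>>> play_rows(motion=[[0,0,0.015,0,0,0,0],[0,0,0.03,0,0,0,0],[0,0,0.045,0,0,0,0],[0,0,0.055,0,0,0,0],[0,0,0.06,0,0,0,0]])

```text
time: 4.92
ee_pos: [0.5659, -0.0577, 0.0644]
eef_rot: [-0.109, 0.994, 0.0, -0.0]
ft_force: [0.9, 0.1, 0.4]
width: 0.0008
```

>>> play_rows(motion=[[0,0,0.005,0,0,0,0],[0,0,0.01,0,0,0,0],[0,0,0.015,0,0,0,0],[0,0,0.02,0,0,0,0]])

```text
time: 5.42
ee_pos: [0.566, -0.0577, 0.0605]
eef_rot: [-0.109, 0.994, 0.0, 0.0]
ft_force: [-0.0, 0.1, -0.4]
width: 0.0003
```

>>> play_rows(motion=[[0,0,0.005,0,0,0,0],[0,0,0.01,0,0,0,0]])

```text
time: 5.68
ee_pos: [0.566, -0.0578, 0.059]
eef_rot: [-0.109, 0.994, 0.0, -0.0]
ft_force: [-4.9, 0.2, 13.2]
width: 0.0003
```

>>> play_rows(motion=[[0,0,0,0,0,0,0],[0,0,0,0,0,0,0]])

```text
time: 5.92
ee_pos: [0.566, -0.0577, 0.0591]
eef_rot: [-0.109, 0.994, 0.0, 0.0]
ft_force: [-2.6, 0.2, 6.7]
width: 0.0007
```

>>> play_rows(motion=[[0,0,0.001,0,0,0,0],[0,0,0.002,0,0,0,0],[0,0,0.002,0,0,0,0],[0,0,0.002,0,0,0,0]])

```text
time: 6.42
ee_pos: [0.566, -0.0577, 0.0591]
eef_rot: [-0.109, 0.994, 0.0, 0.0]
ft_force: [-5.5, 0.9, 11.1]
width: 0.0004
```

>>> play_rows(motion=[[0.002,0,0.001,0,0,0,0],[0.005,0,0.002,0,0,0,0],[0.01,0,0.0025,0,0,0,0],[0.01,0,0.0025,0,0,0,0]])

```text
time: 6.92
ee_pos: [0.5659, -0.0577, 0.0591]
eef_rot: [-0.11, 0.994, 0.0, 0.002]
ft_force: [3.0, 1.0, 7.3]
width: 0.0007
```

>>> play_rows(motion=[[0,0,0.002,0,0,0,0],[0.002,0,0.004,0,0,0,0],[0.005,0,0.005,0,0,0,0],[0.005,0,0.005,0,0,0,0]])

```text
time: 7.42
ee_pos: [0.5659, -0.0577, 0.059]
eef_rot: [-0.11, 0.994, 0.0, 0.003]
ft_force: [1.7, 1.9, 14.0]
width: 0.0003
```

>>> play_rows(motion=[[0.003,0,0.001,0,0,0,0],[0.007,0,0.003,0,0,0,0],[0.011,0,0.004,0,0,0,0],[0.015,0,0.005,0,0,0,0]])

```text
time: 7.92
ee_pos: [0.5647, -0.058, 0.0589]
eef_rot: [-0.11, 0.994, 0.0, 0.005]
ft_force: [7.0, 3.8, 16.4]
width: 0.0004
```

>>> play_rows(motion=[[0.008,0,0.001,0,0,0,0],[0.018,0,0.002,0,0,0,0],[0.03,0,0.0025,0,0,0,0],[0.042,0,0.0025,0,0,0,0],[0.055,0,0.0025,0,0,0,0]])

```text
time: 8.55
ee_pos: [0.5545, -0.0602, 0.0589]
eef_rot: [-0.11, 0.994, 0.0, 0.005]
ft_force: [6.4, 5.1, 18.5]
width: 0.0007
```

>>> play_rows(motion=[[0.018,0.001,0,0,0,0,0],[0.036,0.002,0,0,0,0,0],[0.054,0.003,0,0,0,0,0],[0.072,0.004,0,0,0,0,0],[0.09,0.005,0,0,0,0,0]])

```text
time: 9.18
ee_pos: [0.5368, -0.0639, 0.0589]
eef_rot: [-0.11, 0.994, -0.0, 0.006]
ft_force: [6.8, 1.4, 19.2]
width: 0.0004
```

```bash
python3 - <<'E'
from h import *
np.set_printoptions(precision=4,suppress=True)
a=eyes.camera("scene")
print(r.read_state()["ee_pos"],r.read_state()["ft_force"]);save(a,"pics/drag1.png",(170,120,320,240),4)
E
```

```text
[ 0.5363 -0.064   0.0589] [ 5.0661  1.5311 20.2811]
```

View pics/drag1.png

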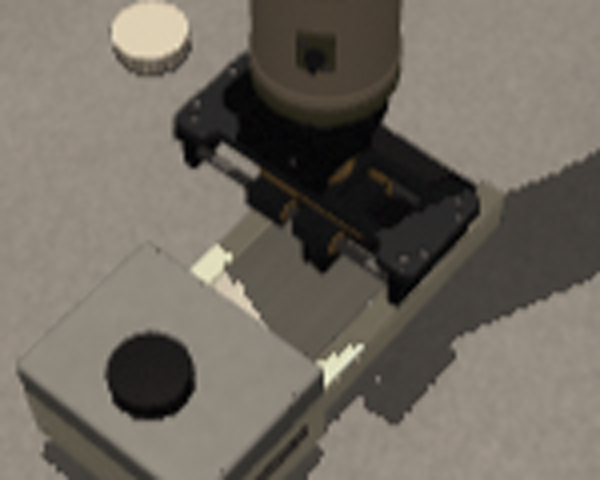

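The plate now shows from the hood out past the fingertips (320,260), so it is following. Fz is about 19–20 N, so I'll ease off slightly and keep dragging.

>>> play_rows(motion=[[0.018,0,-0.0005,0,0,0,0],[0.04,0,-0.001,0,0,0,0],[0.06,0,-0.001,0,0,0,0],[0.08,0,-0.001,0,0,0,0],[0.1,0,-0.001,0,0,0,0]])

```text
time: 9.85
ee_pos: [0.5172, -0.0681, 0.0589]
eef_rot: [-0.11, 0.994, -0.0, 0.005]
ft_force: [7.2, 2.6, 18.6]
width: 0.0005
```

>>> play_rows(motion=[[0.02,0,0,0,0,0,0],[0.04,0.001,0,0,0,0,0],[0.06,0.001,0,0,0,0,0],[0.08,0.002,0,0,0,0,0],[0.1,0.002,0,0,0,0,0]])

```text
time: 10.48
ee_pos: [0.4976, -0.0723, 0.0589]
eef_rot: [-0.11, 0.994, -0.0, 0.006]
ft_force: [6.4, 1.8, 18.6]
width: 0.0003
```

>>> play_rows(motion=[[0.02,0,0,0,0,0,0],[0.04,0,0,0,0,0,0],[0.055,0,0,0,0,0,0],[0.07,0,0,0,0,0,0],[0.08,0,0,0,0,0,0]])

```text
time: 11.1
ee_pos: [0.4821, -0.0756, 0.0589]
eef_rot: [-0.11, 0.994, -0.0, 0.006]
ft_force: [6.6, 2.8, 20.5]
width: 0.0005
```

>>> play_rows(motion=[[0.008,0,-0.0005,0,0,0,0],[0.018,0,-0.001,0,0,0,0],[0.028,0,-0.001,0,0,0,0],[0.038,0,-0.001,0,0,0,0],[0.048,0,-0.001,0,0,0,0]])

```text
time: 11.72
ee_pos: [0.4726, -0.0776, 0.0589]
eef_rot: [-0.11, 0.994, -0.0, 0.005]
ft_force: [6.5, 2.8, 19.2]
width: 0.0003
```

>>> play_rows(motion=[[0.005,0,0,0,0,0,0],[0.01,0,0,0,0,0,0],[0.015,0,0,0,0,0,0],[0.02,0,0,0,0,0,0]])

```text
time: 12.22
ee_pos: [0.4687, -0.0785, 0.0589]
eef_rot: [-0.11, 0.994, -0.0, 0.005]
ft_force: [6.2, 3.6, 19.1]
width: 0.0004
```

>>> play_rows(motion=[[0.005,0,0,0,0,0,0],[0.01,0,0,0,0,0,0],[0.015,0,0,0,0,0,0],[0.015,0,0,0,0,0,0]])

```text
time: 12.72
ee_pos: [0.4663, -0.0791, 0.0589]
eef_rot: [-0.11, 0.994, -0.0, 0.006]
ft_force: [8.7, 3.7, 15.7]
width: 0.0003
```

>>> play_rows(motion=[[0.003,0,0.001,0,0,0,0],[0.006,0,0.0015,0,0,0,0],[0.01,0,0.002,0,0,0,0],[0.01,0,0.002,0,0,0,0]])

```text
time: 13.22
ee_pos: [0.4652, -0.0794, 0.0589]
eef_rot: [-0.11, 0.994, -0.0, 0.007]
ft_force: [9.9, 3.3, 17.2]
width: 0.0007
```

>>> play_rows(motion=[[0.003,0,0.0005,0,0,0,0],[0.006,0,0.001,0,0,0,0],[0.01,0,0.001,0,0,0,0],[0.01,0,0.001,0,0,0,0]])

```text
time: 13.72
ee_pos: [0.4635, -0.0798, 0.0589]
eef_rot: [-0.11, 0.994, -0.0, 0.007]
ft_force: [10.6, 2.7, 17.3]
width: 0.0005
```

>>> play_rows(motion=[[0,0,-0.02,0,0,0,0],[0,0,-0.12,0,0,0,0],[0,0,-0.35,0,0,0,0],[0,0.2,-0.5,0,0,0,30],[0,0.5,-0.55,0,0,0,60]])

```text
time: 14.35
ee_pos: [0.4354, 0.0169, 0.1667]
eef_rot: [-0.107, 0.994, 0.0, 0.001]
ft_force: [0.5, 1.3, -0.2]
width: 0.0129
```

>>> play_rows(motion=[[0,0.25,0,0,0,0,70],[0,0.5,0,0,0,0,70],[0,0.75,0,0,0,0,70],[0,0.9,0,0,0,0,70],[0,1,0,0,0,0,70]])

```text
time: 14.98
ee_pos: [0.3906, 0.2133, 0.1646]
eef_rot: [-0.11, 0.994, -0.0, -0.0]
ft_force: [-0.1, -0.6, 0.3]
width: 0.0586
```

```bash
python3 - <<'E'
from h import *
np.set_printoptions(precision=4,suppress=True)
a=eyes.camera("scene");b=eyes.camera("top")
print(r.read_state()["ee_pos"],r.read_state()["eef_rot"])
A=cv2.resize(a["image"][130:250,180:310,::-1],None,fx=3,fy=3,interpolation=cv2.INTER_CUBIC)
B=cv2.resize(b["image"][115:260,215:300,::-1],None,fx=3.5,fy=3.5,interpolation=cv2.INTER_CUBIC)
C=np.zeros((508,390+298,3),np.uint8);C[:360,:390]=A;C[:,390:]=B
cv2.imwrite("pics/crop3.png",C)
L={}
for l,z in(("plate_well",.054),("plate_press",.059),("dish",0)):
    for n,p in(("s",a),("t",b)):
        print(n,l,[(np.round(o["xy"],1),round(o["p"],2),onz(p,o["xy"],z)) for o in eyes.landmark_of(p,l)])
        if l=="dish":
          for o in eyes.regions_of(p,l):
            m=o["region"];c=p["image"][m].mean(0).round()
            if c[2]<c[0]: print(o["xy"],c,m.sum(),onz(p,np.argwhere(m).mean(0)[::-1],.015))
E
```

```text
[0.3905 0.2137 0.1646] [-0.1109  0.9938 -0.0001 -0.0005]
s plate_well [(array([246.9, 191.6]), 0.91, array([ 0.5567, -0.0544,  0.054 ]))]
t plate_well [(array([259.1, 197.2]), 0.95, array([ 0.5587, -0.0586,  0.054 ]))]
s plate_press [(array([267.2, 172.1]), 0.61, array([ 0.4748, -0.0671,  0.059 ]))]
t plate_press [(array([266.3, 230. ]), 0.56, array([ 0.4707, -0.0795,  0.059 ]))]
s dish [(array([356.1, 267.1]), 0.7, array([0.4578, 0.2719, 0.    ])), (array([388.6, 294.4]), 0.68, array([0.4469, 0.3702, 0.    ])), (array([359.2, 311.2]), 0.51, array([0.5337, 0.3529, 0.    ])), (array([316.9, 365.8]), 0.31, array([0.6962, 0.376 , 0.    ]))]
[152.5, 161.8] [130. 114.  94.] 417 [ 0.6991 -0.3238  0.015 ]
t dish [(array([106.7, 235.8]), 0.7, array([0.4444, 0.3702, 0.    ])), (array([112.7, 205.3]), 0.7, array([0.5314, 0.3592, 0.    ])), (array([142.3, 232.4]), 0.56, array([0.4564, 0.2696, 0.    ]))]
[106.1, 234.8] [169. 160. 134.] 155 [0.4483 0.3674 0.015 ]
```

View pics/crop3.png

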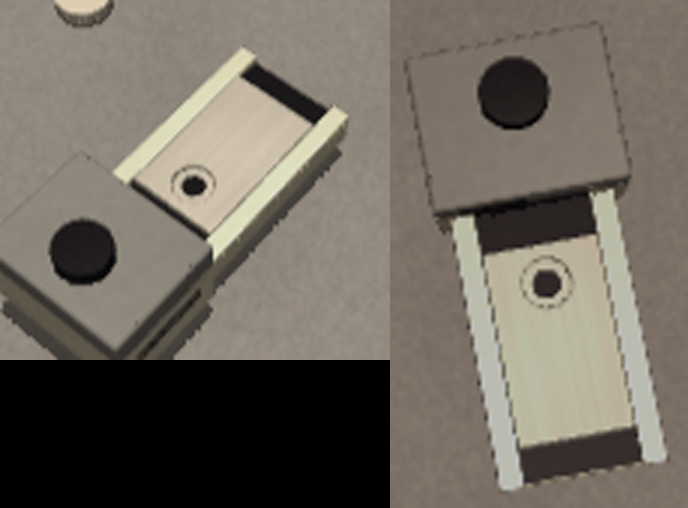

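The plate is fully out: its rear edge stands clear of the hood, and the well centre is at about (193,185) in the left crop and (546,283) in the right. Next I'll fetch the white dish at about (0.449, 0.369).

>>> play_rows(motion=[[-0.09,0.13,0,0,0,0,70],[-0.2,0.3,0,0,0,0,70],[-0.32,0.48,0.1,0,0,0,70],[-0.41,0.62,0.25,0,0,0,70],[-0.457,0.693,0.4,0,0,0,70]])

```text
time: 16.1
ee_pos: [0.4509, 0.3689, 0.0838]
eef_rot: [-0.11, 0.994, 0.0, 0.0]
ft_force: [-0.2, -0.1, -1.1]
width: 0.061
```

>>> play_rows(motion=[[0,0,0.08,0,0,0,70],[0,0,0.15,0,0,0,70],[0,0,0.2,0,0,0,70],[0,0,0.22,0,0,0,70],[0,0,0.22,0,0,0,70]])

```text
time: 16.73
ee_pos: [0.4508, 0.3672, 0.0413]
eef_rot: [-0.109, 0.994, 0.0, 0.0]
ft_force: [0.1, 0.5, -0.1]
width: 0.0606
```

```bash
python3 - <<'E'
from h import *
np.set_printoptions(precision=4,suppress=True)
a=eyes.camera("scene");s=r.read_state();e=np.array(s["ee_pos"]);print(e,s["width"])
print((proj(a,e)-[350,255])*6,(proj(a,[.449,.369,.02])-[350,255])*6)
save(a,"pics/dish.png",(350,255,430,325),6)
E
```

```text
[0.4509 0.3674 0.0415] 0.06087176096401932
[253.1204 206.8063] [241.7126 222.9346]
```

View pics/dish.png

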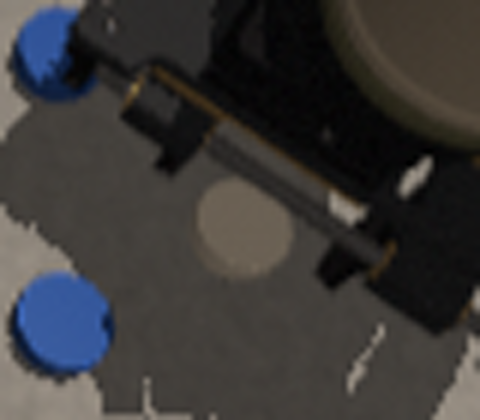

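The picture shows the lid at (243,225), midway between the fingertips at (180,145) and (335,270). The prediction was (242,223), so the estimate holds.

>>> play_rows(motion=[[0.008,0.01,0.04,0,0,0,70],[0.008,0.01,0.08,0,0,0,70],[0.008,0.01,0.12,0,0,0,70],[0.008,0.01,0.15,0,0,0,70],[0.008,0.01,0.151,0,0,0,70]])

```text
time: 17.4
ee_pos: [0.4483, 0.3687, 0.0101]
eef_rot: [-0.109, 0.994, -0.0, -0.0]
ft_force: [-0.1, 0.6, 0.0]
width: 0.0609
```

>>> play_rows(motion=[[0,0,0,0,0,0,50],[0,0,0,0,0,0,35],[0,0,0,0,0,0,30],[0,0,0,0,0,0,30],[0,0,0,0,0,0,30]], squeeze=10)

```text
time: 18.02
ee_pos: [0.4487, 0.3691, 0.0109]
eef_rot: [-0.109, 0.994, 0.0, 0.0]
ft_force: [-0.7, 0.1, 1.5]
width: 0.037
```

>>> play_rows(motion=[[0,0,-0.05,0,0,0,30],[0,0,-0.2,0,0,0,30],[0,-0.05,-0.4,0,0,0,30],[-0.01,-0.2,-0.55,0,0,0,30],[-0.02,-0.4,-0.6,0,0,0,30]])

```text
time: 18.65
ee_pos: [0.4706, 0.2923, 0.1336]
eef_rot: [-0.11, 0.994, 0.001, 0.002]
ft_force: [0.9, -0.1, -0.7]
width: 0.0367
```

>>> play_rows(motion=[[-0.01,-0.2,0,0,0,0,30],[-0.02,-0.4,0,0,0,0,30],[-0.03,-0.6,0,0,0,0,30],[-0.03,-0.8,0,0,0,0,30],[-0.04,-0.95,0,0,0,0,30]])

```text
time: 19.27
ee_pos: [0.5192, 0.1061, 0.1314]
eef_rot: [-0.109, 0.994, 0.0, 0.0]
ft_force: [0.9, -0.2, -0.2]
width: 0.0369
```

```bash
python3 - <<'E'
from h import *
np.set_printoptions(precision=4,suppress=True)
a=eyes.camera("scene");b=eyes.camera("top")
s=r.read_state();print(s["ee_pos"],s["eef_rot"],s["width"])
for u,v in(((244.0,191.3),(259.2,195.5)),):
    print(onz(a,u,.059),onz(b,v,.059),tri(a,u,b,v))
for n,p in(("s",a),("t",b)):
  for l,z in(("plate_well",.054),("dish",.12)):
    print(n,l,[(np.round(o["xy"],1),round(o["p"],2),onz(p,o["xy"],z)) for o in eyes.landmark_of(p,l)][:2])
E
```

```text
[0.5199 0.1041 0.1315] [-0.1067  0.9943 -0.0005  0.0005] 0.036737382025973174
[ 0.5641 -0.0575  0.059 ] [ 0.5628 -0.0587  0.059 ] [ 0.5631 -0.0588  0.0565]
s plate_well [(array([245.3, 192.7]), 0.84, array([ 0.5622, -0.0543,  0.054 ]))]
s dish [(array([356.5, 264. ]), 0.78, array([0.5071, 0.2797, 0.12  ])), (array([360.5, 308.4]), 0.74, array([0.5726, 0.352 , 0.12  ]))]
t plate_well [(array([257.9, 195. ]), 0.85, array([ 0.5647, -0.0552,  0.054 ]))]
t dish []
```

>>> play_rows(motion=[[-0.007,-0.2,0,0,0,0,30],[-0.015,-0.4,0,0,0,0,30],[-0.022,-0.6,0,0,0,0,30],[-0.03,-0.75,0,0,0,0,30],[-0.032,-0.837,0.1,0,0,0,30]])

```text
time: 20.2
ee_pos: [0.5631, -0.0545, 0.1119]
eef_rot: [-0.109, 0.994, -0.0, 0.002]
ft_force: [0.7, -0.0, -0.8]
width: 0.037
```

>>> play_rows(motion=[[0,0,0.05,0,0,0,30],[0,0,0.1,0,0,0,30],[0,0,0.13,0,0,0,30],[0,0,0.13,0,0,0,30]])

```text
time: 20.7
ee_pos: [0.5614, -0.0532, 0.0845]
eef_rot: [-0.11, 0.994, 0.0, -0.0]
ft_force: [0.1, -0.5, -0.0]
width: 0.0366
```

```bash
python3 - <<'E'
from h import *
np.set_printoptions(precision=4,suppress=True)
a=eyes.camera("scene")
s=r.read_state();e=np.array(s["ee_pos"]);print(e,s["eef_rot"],s["width"])
o=np.array([205,150]);f=lambda X:(proj(a,X)-o)*8
print("tcp",f(e),"lidtop",f(e+[0,0,.009]),"well",f([.5625,-.058,.059]))
save(a,"pics/over.png",(205,150,295,222),8)
print([(x["xy"],x["p"]) for x in eyes.regions_of(a,"dish")])
E
```

```text
[ 0.5617 -0.0534  0.0849] [-0.1097  0.994   0.0001  0.0001] 0.03726642229231146
tcp [323.9597 293.3793] lidtop [323.5743 278.5288] well [314.7648 327.0012]
[([360.6, 263.5], 0.63), ([362.2, 309.1], 0.6)]
```

View pics/over.png

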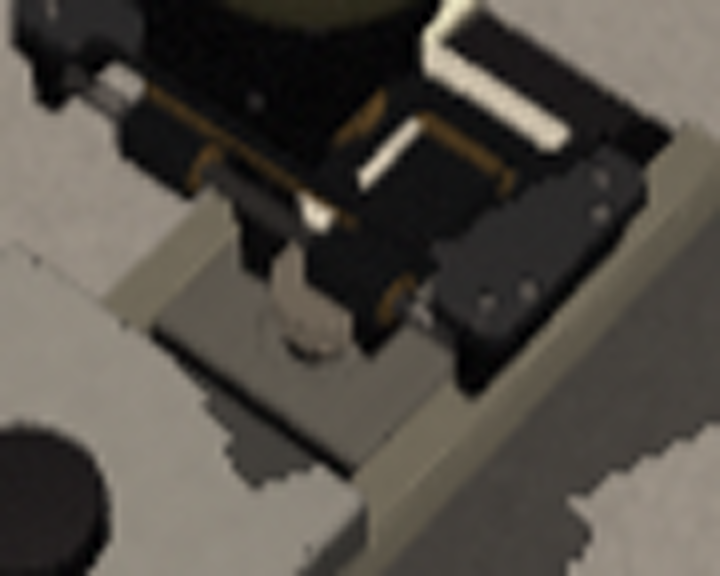

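The dish is between the fingers at (310,315), just above the well ring (rim bottom at about (300,370)). I'll correct 4.7 mm in y and lower it.

>>> play_rows(motion=[[0,-0.012,0,0,0,0,30],[0,-0.0235,0.01,0,0,0,30],[0,-0.0235,0.03,0,0,0,30],[0,-0.0235,0.05,0,0,0,30],[0,-0.0235,0.06,0,0,0,30]])

```text
time: 21.42
ee_pos: [0.5624, -0.0585, 0.0722]
eef_rot: [-0.109, 0.994, 0.0, -0.0]
ft_force: [-0.7, 0.3, 0.6]
width: 0.0367
```

```bash
python3 - <<'E'
from h import *
np.set_printoptions(precision=4,suppress=True)
a=eyes.camera("scene")
s=r.read_state();e=np.array(s["ee_pos"]);print(e,s["eef_rot"],s["width"],s["ft_force"])
o=np.array([225,175]);f=lambda X:(proj(a,X)-o)*14
print("tcp",f(e),"underside",f(e-[0,0,.011]),"well",f([.5625,-.058,.059]))
t=np.linspace(0,6.28,60)
im=cv2.resize(a["image"][175:215,225:275,::-1],None,fx=14,fy=14,interpolation=cv2.INTER_CUBIC)
for c,rad,z,col in((e,.0175,e[2]-.011,(0,0,255)),(np.array([.5625,-.058]),.019,.059,(0,255,0))):
    pts=np.array([f([c[0]+rad*np.cos(k),c[1]+rad*np.sin(k),z]) for k in t])+7
    for q in pts.astype(int): cv2.circle(im,tuple(int(v) for v in q),2,col,-1)
cv2.imwrite("pics/over2.png",im)
E
```

```text
[ 0.5624 -0.0585  0.0722] [-0.1094  0.994   0.0001 -0.0003] 0.03712722361053609 [-0.5346 -0.3349 -1.1734]
tcp [268.6373 183.7341] underside [269.6104 214.3481] well [270.8384 222.2521]
```

View pics/over2.png

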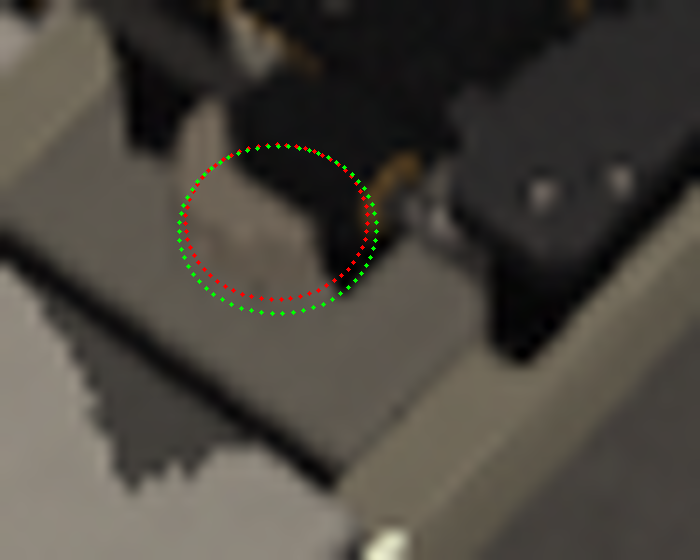

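The dish fits the drawn red outline and lies inside the well circle (green). I'll lower it slowly.

>>> play_rows(motion=[[0,0,0.005,0,0,0,30],[0,0,0.01,0,0,0,30],[0,0,0.015,0,0,0,30],[0,0,0.019,0,0,0,30]])

```text
time: 21.98
ee_pos: [0.5627, -0.0586, 0.0689]
eef_rot: [-0.109, 0.994, 0.0, 0.0]
ft_force: [-0.4, -0.0, -1.0]
width: 0.0369
```

>>> play_rows(motion=[[0,0,0.004,0,0,0,30],[0,0,0.008,0,0,0,30],[0,0,0.012,0,0,0,30]])

```text
time: 22.35
ee_pos: [0.5627, -0.0586, 0.0665]
eef_rot: [-0.109, 0.994, 0.0, 0.0]
ft_force: [0.6, -0.2, -0.1]
width: 0.0367
```

>>> play_rows(motion=[[0,0,0.003,0,0,0,30],[0,0,0.005,0,0,0,30],[0,0,0.006,0,0,0,30]])

```text
time: 22.72
ee_pos: [0.5627, -0.0586, 0.0653]
eef_rot: [-0.109, 0.994, 0.0, 0.0]
ft_force: [0.2, -0.6, -0.2]
width: 0.0367
```

>>> play_rows(motion=[[0,0,0.002,0,0,0,30],[0,0,0.003,0,0,0,30],[0,0,0.003,0,0,0,30]])

```text
time: 23.1
ee_pos: [0.5627, -0.0585, 0.0647]
eef_rot: [-0.109, 0.994, 0.0, 0.0]
ft_force: [-0.1, -0.1, -0.9]
width: 0.0368
```

>>> play_rows(motion=[[0,0,0.002,0,0,0,30],[0,0,0.004,0,0,0,30],[0,0,0.004,0,0,0,30]])

```text
time: 23.48
ee_pos: [0.5628, -0.0585, 0.0645]
eef_rot: [-0.109, 0.994, 0.0, 0.0]
ft_force: [-3.2, 0.3, 6.1]
width: 0.0373
```

>>> play_rows(motion=[[0,0,-0.002,0,0,0,30],[0,0,-0.002,0,0,0,46],[0,0,-0.002,0,0,0,52],[0,0,-0.002,0,0,0,60],[0,0,-0.002,0,0,0,65]])

```text
time: 24.1
ee_pos: [0.5626, -0.0586, 0.0642]
eef_rot: [-0.109, 0.994, 0.0, -0.0]
ft_force: [-0.4, 0.4, -0.3]
width: 0.054
```

>>> play_rows(motion=[[0,0,-0.02,0,0,0,65],[0,0,-0.07,0,0,0,65],[0,0,-0.2,0,0,0,65],[0,0,-0.4,0,0,0,65],[0,0,-0.6,0,0,0,65]])

```text
time: 24.72
ee_pos: [0.5626, -0.0586, 0.1863]
eef_rot: [-0.109, 0.994, 0.0, 0.0]
ft_force: [0.9, -0.2, -0.1]
width: 0.0565
```

>>> play_rows(motion=[[0,0.2,0,0,0,0,65],[0,0.4,0,0,0,0,65],[0,0.6,0,0,0,0,65],[0,0.8,0,0,0,0,65],[0,1,0,0,0,0,65]])

```text
time: 25.35
ee_pos: [0.519, 0.1378, 0.1853]
eef_rot: [-0.109, 0.994, 0.0, 0.001]
ft_force: [0.5, 1.0, 0.6]
width: 0.0569
```

```bash
python3 - <<'E'
from h import *
np.set_printoptions(precision=4,suppress=True)
a=eyes.camera("scene");b=eyes.camera("top")
s=r.read_state();print(s["ee_pos"],s["ft_force"],s["width"])
A=cv2.resize(a["image"][130:250,180:310,::-1],None,fx=3,fy=3,interpolation=cv2.INTER_CUBIC)
B=cv2.resize(b["image"][115:260,215:300,::-1],None,fx=3.5,fy=3.5,interpolation=cv2.INTER_CUBIC)
C=np.zeros((508,390+298,3),np.uint8);C[:360,:390]=A;C[:,390:]=B
t=np.linspace(0,6.28,50)
for k in t:
    X=[.5628+.019*np.cos(k),-.0585+.019*np.sin(k),.074]
    q=(proj(a,X)-[180,130]+.5)*3; cv2.circle(C,(int(q[0]),int(q[1])),1,(0,0,255),-1)
cv2.imwrite("pics/final.png",C)
E
```

```text
[0.518  0.1418 0.1851] [-0.3818 -0.0181 -0.303 ] 0.05651704482098779
```

View pics/final.png

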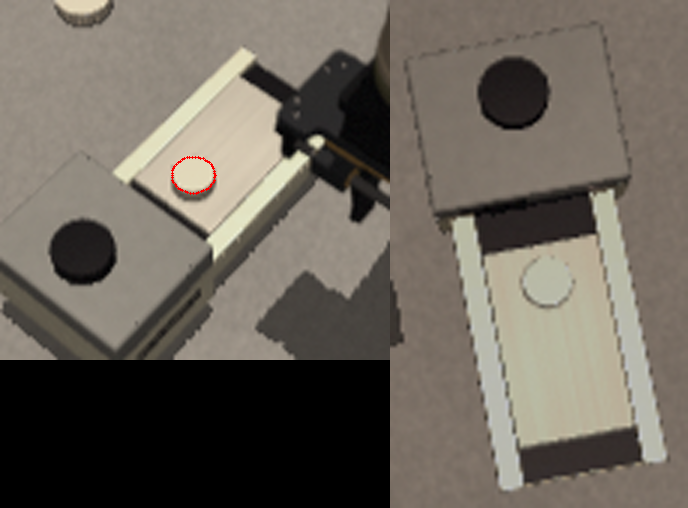

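The dish sits upright in the well, with its lid filling the red outline drawn for the seated height at (193,175). The plate's rear and front edges, at (540,245) and (580,440), are where they were after the drag.

```bash
python3 -c "
from bench import job
print(job.close_job())"
```

```text
the job is handed in; nothing more can be done
None
```

The plate is out on its stop, the white dish is seated in its well, and I handed the job in at about 25.5 s of the 72 s allowed.

- **Plate:** I pressed on it with the closed fingertips and dragged it about 100 mm. While it slid, the downward force read 16–20.5 N; the peak was 20.5 N, slightly above the suggested 17–20 N and below the 28 N limit. At the end the drag force rose to about 11 N and the fingertips slipped on the plate. I took that to mean the stop was reached.
- **Dish:** I gripped it across the lid about 11 mm above its underside and lowered it slowly. There was no contact until the dish was about 5 mm below the plate's top, then 6 N of floor contact, and I released it there.
- **Last checks:** The final picture shows the dish upright in the well, with its lid where a fully seated one should be. The plate has not moved since the drag, the gripper is clear and the force readings are near zero.
- **Not checked:** I did not re-measure the bystander objects at the end. None of the moves was planned to come near them, and no unexpected forces appeared along the way.

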